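Lock the sample feeder's carriage with its transport key

TASK

Lock the slide feeder for transport: take the lock key from its rack, stand it upright in the slot's open end (the mouth, where there are no guide rails), let go and take it again by the head's two narrow end faces so that the gripper fits between the rails. Then slide it along the slot between the rails with its foot on the hidden carriage until it drops into the carriage's locking groove, stop there without shoving the carriage along, and leave the key standing fully down in the groove. Leave the bottle, beaker and blue tray where they are.

Things in the scene. Friction and masses are not known exactly. Their poses are not given: they have to be found in the camera images.
- key_head (a point): Centre of the key's head, the part to grip. The key (about 0.2 kg) is one rigid upright piece 95 mm tall: a grey block head 24 mm (its x) by 40 mm (its y) by 45 mm high; under it a steel blade 12 mm (x) by 30 mm (y), 50 mm long, square foot, edges rounded 2 mm. z up, from blade to head. Same after a half turn about z.
- key_foot (a point): Middle of the underside of the key's blade, 72.5 mm below the head's centre; axes as key_head.
- rack: Fixed key rack on a grey plate 90 x 100 mm; origin centre of its underside, on the bench. The key stands in it on its axis, axes along the rack's: foot 12 mm, head 62 to 107 mm above the bench. Lift it straight up 40 mm or more (play 1.5 mm).
- rack_socket (a point): Centre of the rack's socket mouth, 47 mm above the bench. Two end cheeks, 104 mm tall, 6 mm thick, 24 mm deep, stand 8 mm off the head's narrow end faces (rack y = +-28 to 34 mm), so in the rack the key can be gripped only across its 24 mm thickness, along rack x.
- feeder: Fixed white feeder, a long low box 82 mm wide (its x), y = -145 to +200 mm (motor to +250); origin on the bench under the slot line. Slot along y at x = 0, from y = -125 to +115 mm, 15 mm wide, edges bevelled 45 degrees to 25 mm wide at the trough floor, 60 mm up. The key goes in with its 30 mm blade width along the slot. Rigid.
- slot_mouth (a point): Where the key is first stood down: centre of the open mouth (no rails for feeder y below -50 mm), on the slot line at feeder y = -90 mm, at the trough floor, 60 mm above the bench. Axes as the feeder's: y points along the slot towards the rails.
- rails_mid (a point): On the slot line midway along the two guide rails (feeder y = 40 mm), at the height of their tops, 112 mm above the bench. The rails stand on the trough floor, 44 mm apart, from feeder y = -50 to +130 mm. Beyond y = 130 mm all is 60 mm high or lower.
- carriage_top (a point): Slot line at feeder y = 40 mm on the steel carriage, 30 mm above the bench all along the slot, mouth too: a key on it has its head at 80 to 125 mm. A black dust brush 55 mm up hides it and gives no resistance. The key sinks only if let sink or pressed lightly down. This point does not mark the groove.
- carriage_slip (a joint): How far the carriage has been shoved along the slot (m, + along feeder y); 0 at start; about 14 N of friction holds it, over 6 mm is a spoilt job. Its one groove, 36 mm long in y, square-edged, 14 mm deep, has its centre anywhere from feeder y = 0 to 80 mm, unseen. Key fully down: foot 16 mm, head top 111 mm above the bench.
- reagent_bottle: Bystander: amber bottle, 66 mm across, 150 mm tall, standing; origin at the centre of its underside.
- beaker: Bystander: clear beaker, 72 mm across, 90 mm tall; origin at the centre of its underside.
- slide_tray: Bystander: blue open tray 100 x 130 x 35 mm; origin at the centre of its underside.
- key: The whole key, as described under key_head; origin at the middle of the blade's underside, as key_foot.
There are look-alikes about, which are no part of the job. What is shaped like the key but yellow is not meant.

How it is judged:
By the outcome, as a careful person would: the job done as asked, in the order asked, and still so for the second after the job is handed in, with the robot touching nothing.
It also fails if it takes over 64 s, if anything falls off the work surface, if the arm or the gripper's body presses on something with over 40 N, if the wrist force passes 120 N, or if a joint passes its speed limit or range.

ROBOT

A 7-joint arm with a two-finger parallel gripper is mounted at the origin on the work surface. World frame = base frame: x ahead of the robot, y to its left, z up, the work surface at z = 0. Lengths are in m, angles in rad, forces in N, time in s.
With the tool pointing down it reaches from about 0.4 to 0.875 m from the base axis. Payload 19.3 kg.
Tool frame: the origin (TCP) lies midway between the tips of the shut fingers; the grasp point (between the pads) lies 19 mm behind it; z points along the fingers, y is the line along which they close (so a half turn about z gives the same grasp; the last joint's range is limited). The gripper opens to 85 mm and grips with 20 to 120 N. Pads are 22 mm wide; open, the fingers measure 114 mm over their backs; the gripper's body (76 mm by 85 mm) begins 54 mm behind the grasp point. The pads swing forward as they close: fully open they stand 13 mm farther back than shut.
Start: joints at [1.085, 0.521, -0.036, 1.599, 0.021, 1.021, -0.113], TCP at [0.252, -0.572, 0.195] pointing down, gripper open.
Joint ranges: [-2.91, 2.91], [-0.3, 2.13], [-1.5, 1.42], [0.17, 2.43], [-1.26, 4.41], [0.16, 1.93], [-2.52, 2.52]. Speed limits (rad/s): [1.89, 1.89, 2.39, 2.39, 3.01, 3.01, 3.01].

INTERFACE

Orientations are given as [roll, pitch, yaw] about the fixed x, y, z axes, in that order (R = Rz(yaw) Ry(pitch) Rx(roll)).
In Python, from workcell import * gives the robot as it stands. The module is installed in compiled form; this text tells all that it offers.
- The arm moves only by the tool play_rows, never from a script. Its argument "deltas" is a list of rows, each a list of 7 numbers: the shift along the tool's x, y, z in units of 500 mm (1.0 is 500 mm), then the turn, a rotation vector about the tool's x, y, z in units of 120 degrees (1.0 is 120 degrees), then the closure, from 0 (fully open) to 1 (shut). A call has 1 to 10 rows; each row is the pose to reach, as a shift and turn from the pose commanded when the call began, along the tool's axes at that moment; what a row does not reach only later rows make up. A row lasts 1/10 s, in which the tool goes at most 50 mm and 8.59 degrees, less where a joint would pass 70% of its speed; a pose out of reach is approached as far as the arm can. A call with a number of a shift or a turn outside -1 to 1 is refused whole. A call with a gripper value outside its range is refused whole. The fingers move at their own pace and stop on an object; "newtons" is the grip in N (left out, the last holds). Time passes only in rows, so rows that repeat a pose let the fingers close. It gives the time, the measured TCP pose, the force, the opening and the grip force at its end, in the units of the state.
- observe(): the state, without advancing time (a new reading comes with each control period).
- grab_frame(name): name is "scene" or "top"; returns the picture (480x640x3 uint8, red, green, blue); there is no depth.
- get_calibration(name): a dict with "fovy" (degrees; the focal length in pixels is half the picture's height over the tangent of half this angle, whatever the lens; pixels are square), "cx", "cy" (the principal point, pixels), "xyz" and "rotation" of the camera in the world. Camera axes: x right, y down, z forward; pixel columns grow to the right and rows downward; lengths in m; the calibration is good to about 2 mm. A picture is of the moment at which its call begins. get_calibration takes no time and is no camera call.
- job_done(): hands the job in; it is judged then, once.
The state is a dict: "clock": time; "qpos": joint angles; "qd": joint speeds; "joint_efforts": joint torques, N m; "position": TCP position; "tool_rot": TCP orientation; "force": force on the tool from outside, world axes, zero at the start; "moment": the same for the moment, N m; "grip_width": finger opening in m; "finger_force": force on a finger pad.
Only numpy, scipy, OpenCV 4.12 (cv2) and the standard library are available. Lean on these libraries where they do the work, as an engineer would, in place of code of your own. Each camera call takes 0.05 s, during which the arm holds its last target. There are 200 camera calls.

## Working session

There is one attempt and no reset: what is moved stays moved. The work goes in short steps, Python scripts to look and compute and a tool call to move; the robot and the scene stay as the last step left them, time stands still between calls to the robot, and variables do not carry over. Pictures are saved under pics/ and viewed, at most 13 in all, crops included, and the job is handed in when it is done.

Besides the shell and the picture viewer there is one more tool, called as name(argument=value, ...) on one line, values as JSON. play_rows: Moves the arm, as the interface text tells. Its arguments: {"type":"object","properties":{"deltas":{"type":"array"},"newtons":{"type":"number"}},"required":["deltas"]}

```bash
mkdir -p pics; python3 - <<'E'
from workcell import *
import cv2,numpy as np
np.set_printoptions(precision=4,suppress=True)
print(observe())
for n in("scene","top"):
    print(n,get_calibration(n)); cv2.imwrite(f"pics/{n}0.png",grab_frame(n)[:,:,::-1])
E
```

```text
{'clock': 0.0, 'qpos': array([ 1.0848,  0.522 , -0.0363,  1.6   ,  0.0212,  1.0211, -0.1128]), 'qd': array([ 0.0001,  0.0015, -0.0018, -0.0003, -0.0002, -0.0016,  0.0004]), 'joint_efforts': array([ -0.0005, -92.7134,   1.9799, -36.9934,   0.0178,   0.0083,
         0.    ]), 'position': array([ 0.2523, -0.5714,  0.1941]), 'tool_rot': array([-3.1405,  0.0001,  0.4158]), 'force': array([ 0.5572,  0.9042, -0.5287]), 'moment': array([-0.0776, -0.0035,  0.0178]), 'finger_force': 0.0, 'grip_width': 0.08519591657729894}
scene {'fovy': 44.80179437443847, 'cx': 318.6880508167851, 'cy': 227.1267995232156, 'xyz': array([1.315 , 0.3742, 0.8642]), 'rotation': array([-2.3296, -0.0003,  2.1576])}
top {'fovy': 53.368735893569784, 'cx': 311.2665837967064, 'cy': 236.93541308467135, 'xyz': array([ 0.5286, -0.0984,  0.8866]), 'rotation': array([-3.0196,  0.0249, -1.5476])}
```

View pics/scene0.png

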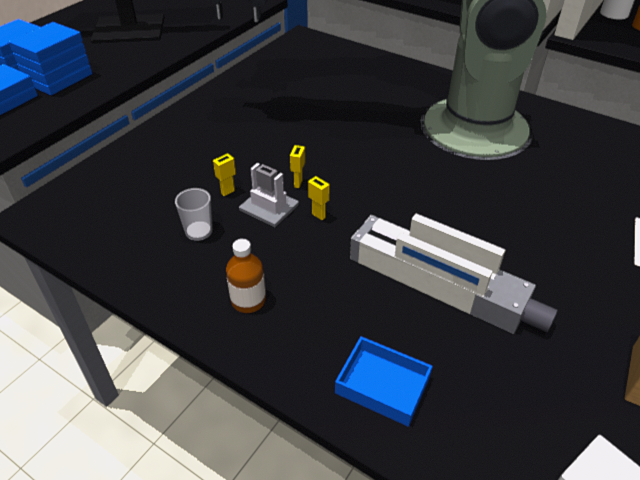

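View pics/top0.png

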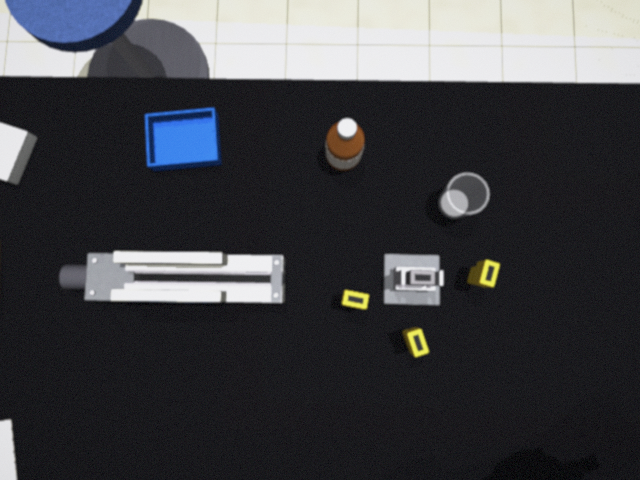

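The key candidates in the top picture are the grey head in the rack at (423,278), and yellow look-alikes at (355,299), (416,342) and (486,273). By the description I choose the grey one. The feeder lies at (185,277) with its rail-free mouth to the right, towards (255,277). I'll check with close crops.

```bash
cat > h.py <<'E'
from workcell import *
import cv2,numpy as np
from scipy.spatial.transform import Rotation as R
np.set_printoptions(precision=4,suppress=True)
class Cam:
    def __init__(s,n):
        c=get_calibration(n); s.f=240/np.tan(np.radians(c["fovy"])/2); s.c=np.array([c["cx"],c["cy"]]); s.p=np.array(c["xyz"]); s.R=R.from_euler("xyz",c["rotation"]).as_matrix()
    def proj(s,X):
        q=(np.atleast_2d(X)-s.p)@s.R; return q[:,:2]/q[:,2:]*s.f+s.c
    def ray(s,uv):
        d=np.c_[(np.atleast_2d(uv)-s.c)/s.f,np.ones(len(np.atleast_2d(uv)))]@s.R.T; return d
    def plane(s,uv,z):
        d=s.ray(uv); return s.p+d*((z-s.p[2])/d[:,2:])
E
python3 - <<'E'
from h import *
t=Cam("top");s=Cam("scene")
print(s.proj([[0.2523,-.5714,.1941],[0,0,0]]),t.proj([[0.2523,-.5714,.1941]]))
A=cv2.imread("pics/top0.png");B=cv2.imread("pics/scene0.png")
r=cv2.resize(A[235:325,375:455],None,fx=6,fy=6,interpolation=cv2.INTER_CUBIC)[:540]
r2=cv2.resize(B[150:230,230:310],None,fx=4,fy=4,interpolation=cv2.INTER_CUBIC)
o=np.zeros((540,800,3),np.uint8);o[:,:480]=r;o[:320,480:800]=r2;cv2.imwrite("pics/rack.png",o)
cv2.imwrite("pics/feed.png",cv2.resize(A[235:320,50:300],None,fx=3.2,fy=3.2,interpolation=cv2.INTER_CUBIC))
E
```

```text
[[240.4792  37.5221]
 [476.0994 125.457 ]] [[671.6998 511.1458]]
```

View pics/rack.png

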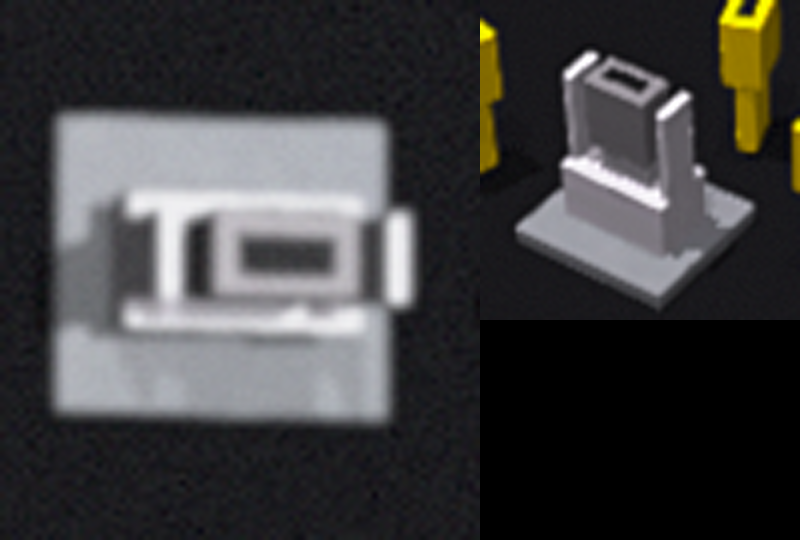

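View pics/feed.png

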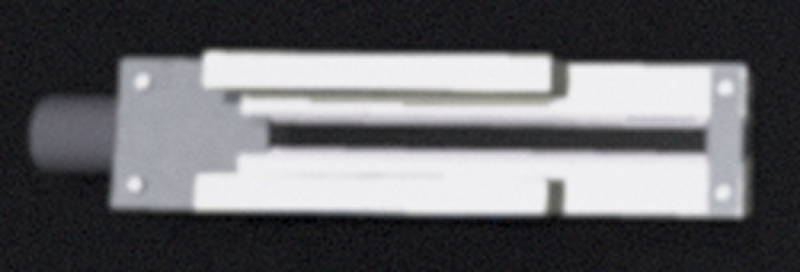

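The first crop shows the grey-headed key in the rack between two cheeks, with its long side across the picture, so the choice holds. The second shows the feeder, with its slot from crop (268,135) to (706,140), the rails on the left and the open mouth on the right.

```bash
python3 - <<'E'
from h import *
t=Cam("top");s=Cam("scene")
A=cv2.imread("pics/top0.png").astype(int);g=A.sum(2)/3
# rack plate
m=(g>70)&(A.max(2)-A.min(2)<40); M=np.zeros_like(m); M[245:315,378:442]=m[245:315,378:442]
c=max(cv2.findContours(M.astype(np.uint8),cv2.RETR_EXTERNAL,cv2.CHAIN_APPROX_NONE)[0],key=cv2.contourArea)
ys,xs=np.nonzero(M)
# edge fits sub-pixel: left col, top row, bottom row, half-level crossing
def cross(line,lo,hi,lev):
    for i in range(lo,hi,1 if hi>lo else -1):
        st=1 if hi>lo else -1
        a,b=line[i],line[i+st]
        if a<lev<=b: return i+st*(lev-a)/(b-a)
    return np.nan
top=np.array([(x,cross(g[:,x],245,275,80)) for x in range(388,437)])
bot=np.array([(x,cross(g[:,x],315,290,80)) for x in range(388,437)])
lef=np.array([(cross(g[y],376,395,80),y) for y in list(range(258,268))+list(range(290,302))])
rig=np.array([(cross(g[y],447,430,80),y) for y in list(range(258,266))+list(range(290,302))])
def fit(P,ax): # ax=0: y(x)
    P=P[~np.isnan(P).any(1)]; k=np.polyfit(P[:,ax],P[:,1-ax],1); 
    r=abs(np.polyval(k,P[:,ax])-P[:,1-ax]); P=P[r<1]; return np.polyfit(P[:,ax],P[:,1-ax],1)
def inter(h,v): # y=h0x+h1 ; x=v0y+v1
    x=(v[0]*h[1]+v[1])/(1-v[0]*h[0]); return x,h[0]*x+h[1]
T,B,L,Rr=fit(top,0),fit(bot,0),fit(lef,1),fit(rig,1)
C=np.array([inter(T,L),inter(T,Rr),inter(B,Rr),inter(B,L)]);W=t.plane(C,.01)
print("plate px",C,"\nW",W,W.mean(0)); 
for i in range(4): print(np.linalg.norm(W[i]-W[(i+1)%4]), np.degrees(np.arctan2(*(W[(i+1)%4]-W[i])[1::-1])))
# key head
print(g[266:292,423].round()); print(g[277,405:447].round())
# slot: dark run centroid per column
P=[]
for x in range(140,268):
    col=255-g[262:296,x]; w=np.clip(col-120,0,None); ys=np.arange(262,296)
    k=(abs(ys-278)<9); P.append((x,(w*ys*k).sum()/(w*k).sum(),(w*k).sum()))
P=np.array(P);k=np.polyfit(P[:,0],P[:,1],1);print("slot",k,np.std(P[:,1]-np.polyval(k,P[:,0])))
print(g[255:305,250].round()); print(g[255:305,150].round())
print(g[270,265:292].round(),g[287,265:292].round())
for x in(120,140,200,267): print(t.plane([x,np.polyval(k,x)],.055))
print("slot ends", g[278,125:145].round(), g[278,262:278].round())
E
```

```text
plate px [[383.5083 252.8564]
 [439.4428 254.328 ]
 [439.8992 305.1947]
 [383.0795 303.6503]] 
W [[ 0.6088 -0.2074  0.01  ]
 [ 0.6082 -0.3093  0.01  ]
 [ 0.516  -0.3093  0.01  ]
 [ 0.5164 -0.2071  0.01  ]] [ 0.5624 -0.2583  0.01  ]
0.10196910305162477 -90.31417833552526
0.09216825610750576 179.98134040275744
0.10226076734031359 89.80675831044933
0.09238305928104669 -0.20009625045367363
[192. 217. 228. 222. 196. 190. 188. 174. 134.  86.  61.  59.  60.  73.
 111. 156. 182. 170. 139. 137. 185. 226. 234. 224. 170. 127.]
[154.  78.  44.  42.  71. 123. 167. 192. 183. 156. 104.  65.  56.  59.
  59.  63.  58.  56.  59.  59.  58.  59.  61.  65.  73. 115. 162. 184.
 182. 153. 102.  69.  68. 101. 174. 230. 238. 219. 149.  73.  32.  27.]
slot [  0.013  274.8698] 0.052684876282405695
[188. 232. 240. 240. 239. 240. 240. 240. 239. 239. 240. 240. 241. 240.
 239. 233. 216. 198. 193. 158.  95.  55.  54.  51.  53.  57.  77. 137.
 195. 223. 231. 237. 239. 238. 239. 239. 239. 241. 240. 240. 240. 240.
 239. 240. 241. 234. 201. 133.  63.  24.]
[239. 239. 239. 240. 239. 239. 233. 195. 129. 122. 148. 178. 218. 232.
 233. 220. 196. 170. 125.  69.  43.  40.  41.  38.  43.  91. 154. 201.
 225. 232. 237. 239. 238. 235. 229. 229. 236. 239. 238. 238. 240. 240.
 238. 239. 234. 193. 118.  52.  17.  19.]
[234. 234. 235. 238. 237. 237. 225. 193. 177. 174. 177. 176. 177. 179.
 178. 185. 190. 171. 118.  66.  43.  31.  29.  27.  29.  23.  27.] [240. 240. 239. 238. 237. 232. 208. 187. 180. 178. 179. 181. 178. 181.
 183. 184. 175. 143. 103.  77.  47.  27.  31.  31.  25.  29.  26.]
[[0.5535 0.2587 0.055 ]]
[[0.5538 0.2233 0.055 ]]
[[0.5548 0.1174 0.055 ]]
[[0.5559 0.     0.055 ]]
slot ends [163. 165. 166. 164. 164. 163. 165. 158. 128.  81.  49.  51.  54.  48.
  49.  43.  41.  42.  45.  40.] [ 54.  51.  50.  50.  56.  57.  56.  71. 105. 148. 171. 176. 177. 179.
 179. 181.]
```

```bash
python3 - <<'E'
from h import *
t=Cam("top");s=Cam("scene")
print("head",t.plane([422.35,277.25],.107), t.plane([[409.6,277.2],[435,277.2]],.107))
sl=lambda x:np.array([x,.013*x+274.87])
a=t.plane([sl(133.4),sl(270)],.055);print("slot ends",a,np.linalg.norm(a[1]-a[0]))
d=(a[0]-a[1])/np.linalg.norm(a[0]-a[1])
for z in(.055,.06):
  e=t.plane(sl(283.3),z);print("cap end",z,e)
o=(a[0]*125+a[1]*115)/240
print("origin",o,"mouth",o-.09*d,"yaw",np.degrees(np.arctan2(-d[0],d[1])))
# check in scene
m=o-.09*d
F=[np.r_[ (o+y*d)[:2],.055] for y in(-.125,-.09,-.05,.115)]
print(s.proj(F), s.proj([[*t.plane([422.35,277.25],.107)[0,:2],.107]]))
B=cv2.imread("pics/scene0.png")
for p in s.proj(F): cv2.circle(B,tuple(int(v) for v in p.round()),1,(0,0,255),-1)
for p in s.proj([[*t.plane([422.35,277.25],.107)[0,:2],.107]]): cv2.circle(B,tuple(int(v) for v in p.round()),1,(0,0,255),-1)
c=np.zeros((560,800,3),np.uint8)
c[:320]=cv2.resize(B[200:280,330:530],None,fx=4,fy=4); c[320:,:240]=cv2.resize(B[150:210,240:300],None,fx=4,fy=4)
c[320:520,300:700]=cv2.resize(B[0:100,140:340],None,fx=2,fy=2)
cv2.imwrite("pics/chk.png",c)
E
```

```text
head [[ 0.5616 -0.2582  0.107 ]] [[ 0.5612 -0.2376  0.107 ]
 [ 0.5621 -0.2785  0.107 ]]
slot ends [[ 0.5537  0.235   0.055 ]
 [ 0.5559 -0.0052  0.055 ]] 0.24018500556023054
cap end 0.055 [[ 0.5562 -0.0284  0.055 ]]
cap end 0.06 [[ 0.556  -0.0288  0.06  ]]
origin [0.5548 0.1199 0.055 ] mouth [0.5556 0.0299 0.055 ] yaw 0.5398084170037617
[[370.6338 231.0017]
 [386.0541 237.6835]
 [404.137  245.5192]
 [484.372  280.2865]] [[266.7937 168.8253]]
```

View pics/chk.png

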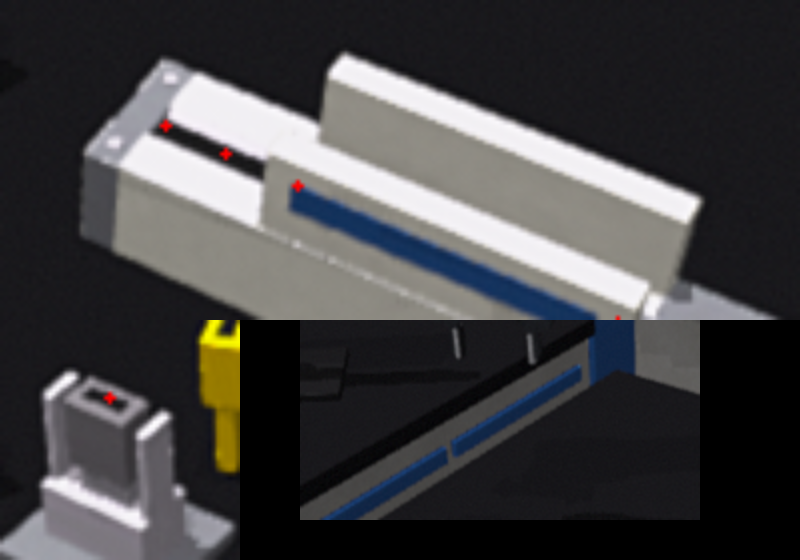

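The dots cast from the top view fall on the slot end and the head in the scene view to within about 1 px. So the head is at (0.5616, -0.2582), the mouth at (0.5556, 0.0299) and the feeder yaw is about 0.54°. Next I move above the rack.

play_rows(deltas=[[0.819,-0.323,0.0,0,0,-0.55,0],[0.819,-0.323,0.0,0,0,-0.55,0],[0.819,-0.323,0.0,0,0,-0.55,0],[0.819,-0.323,0.0,0,0,-0.55,0],[0.819,-0.323,0.0,0,0,-0.55,0],[0.819,-0.323,0.0,0,0,-0.55,0],[0.819,-0.323,0.0,0,0,-0.55,0],[0.819,-0.323,0.0,0,0,-0.55,0],[0.819,-0.323,0.0,0,0,-0.55,0],[0.819,-0.323,0.0,0,0,-0.55,0]], newtons=30)

```text
clock: 1.1
position: [0.5653, -0.2528, 0.1943]
tool_rot: [3.14, -0.003, 1.575]
force: [-0.7, 0.0, -0.7]
grip_width: 0.0854
finger_force: 0.0
```

```bash
cat >> h.py <<'E'
def go(x,y,z,yaw_deg):
    o=observe(); r=R.from_euler("xyz",o["tool_rot"]); p=np.array(o["position"])
    d=r.inv().apply(np.array([x,y,z])-p)/.5
    w=(r.inv()*R.from_euler("xyz",[np.pi,0,np.radians(yaw_deg)])).as_rotvec(degrees=True)/120
    print("t",o["clock"],"pos",p,"rot",np.degrees(o["tool_rot"]),"F",o["force"],"q",o["qpos"],"g",o["grip_width"]); print("delta",d,"turn",w)
E
python3 -c "
from h import *
go(.5616,-.2582,.0655,89.8)"
```

```text
t 1.1 pos [ 0.5653 -0.2528  0.1943] rot [179.9337  -0.1649  90.2303] F [-0.6694  0.0048 -0.7021] q [ 0.5876  0.5352 -0.3858  1.6021  0.2199  1.0474  0.1443] g 0.08535588408785799
delta [-0.0115 -0.0077  0.2575] turn [ 0.0005 -0.0014  0.0036]
```

play_rows(deltas=[[0,0,0.06,0,0,0,0],[0,0,0.06,0,0,0,0],[0,0,0.06,0,0,0,0]])

```text
clock: 1.4
position: [0.5614, -0.2588, 0.1647]
tool_rot: [-3.14, -0.0, 1.567]
force: [0.3, -0.2, 0.4]
grip_width: 0.0853
finger_force: 0.0
```

```bash
python3 -c "
from h import *
go(.5616,-.2582,.0655,89.8)
f=grab_frame('top');cv2.imwrite('pics/t1.png',f[:,:,::-1])"
```

```text
t 1.4 pos [ 0.5614 -0.2588  0.1647] rot [-179.9333   -0.0274   89.7954] F [ 0.2852 -0.1546  0.3763] q [ 0.5897  0.5641 -0.3747  1.6341  0.2361  0.9896  0.1337] g 0.08528048074408394
delta [0.0011 0.0007 0.1985] turn [-0.0006 -0.0002 -0.    ]
```

play_rows(deltas=[[0,0,0.08,0,0,0,0],[0,0,0.15,0,0,0,0],[0,0,0.19,0,0,0,0],[0,0,0.19,0,0,0,0]], newtons=40)

```text
clock: 1.85
position: [0.5607, -0.2586, 0.0683]
tool_rot: [-3.139, -0.001, 1.567]
force: [0.2, 0.4, -0.3]
grip_width: 0.0857
finger_force: 0.0
```

play_rows(deltas=[[0,0,0,0,0,0,1],[0,0,0,0,0,0,1],[0,0,0,0,0,0,1],[0,0,0,0,0,0,1],[0,0,0,0,0,0,1],[0,0,0,0,0,0,1],[0,0,0,0,0,0,1],[0,0,0,0,0,0,1]])

```text
clock: 2.65
position: [0.564, -0.2589, 0.0713]
tool_rot: [3.137, 0.001, 1.568]
force: [4.4, -0.5, 10.4]
grip_width: -0.0
finger_force: 5.2
```

```bash
python3 -c "
from h import *
go(.5616,-.2582,.0655,89.8)
A=grab_frame('top');B=grab_frame('scene')
o=np.zeros((480,800,3),np.uint8);o[:,:400]=cv2.resize(A[210:330,370:470],None,fx=4,fy=4)
o[:,400:]=cv2.resize(B[100:220,220:320],None,fx=4,fy=4)
cv2.imwrite('pics/g1.png',o[:,:,::-1])"
```

```text
t 2.65 pos [ 0.564  -0.2589  0.0713] rot [179.747    0.06    89.8353] F [ 4.4087 -0.5044 10.4426] q [ 0.5654  0.6774 -0.3423  1.703   0.295   0.8077  0.0857] g -4.0950560687982255e-05
delta [ 0.0014 -0.0048  0.0116] turn [0.0021 0.0005 0.0003]
```

View pics/g1.png

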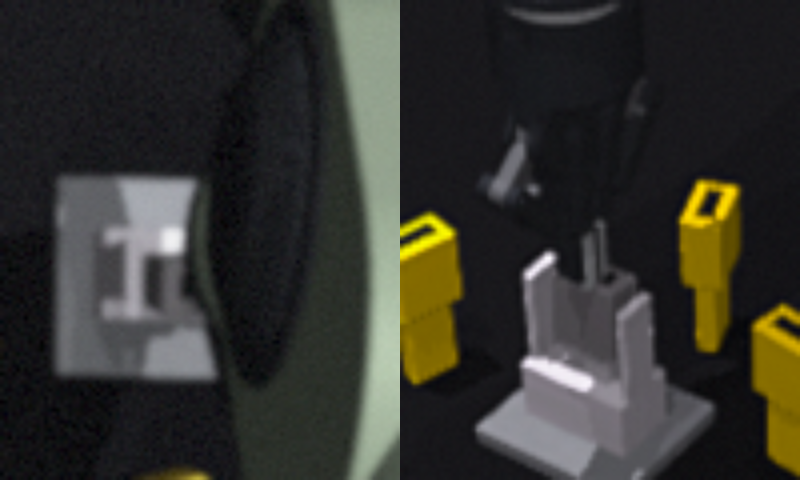

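The crop shows the fingers shut on top of the head at about scene (269,166). The reported TCP height of 0.071 therefore can't be right, and the tool really stands about 36 mm higher. I'll raise it and measure the tips in the scene view.

play_rows(deltas=[[0,0,-0.05,0,0,0,1],[0,0,-0.1,0,0,0,1],[0,0,-0.1,0,0,0,1],[0,0,-0.1,0,0,0,1]])

```text
clock: 3.15
position: [0.562, -0.2588, 0.1202]
tool_rot: [3.141, 0.001, 1.568]
force: [0.2, 0.6, -0.8]
grip_width: 0.0001
finger_force: 0.0
```

```bash
python3 -c "
from h import *
go(.5616,-.2582,.0655,89.8)
s=Cam('scene');p=observe()['position']
for dz in(0,.036,.05):print(s.proj([p+[0,0,dz]]))
B=grab_frame('scene')
print(s.proj([[.5616,-.2582,.107]]))
o=np.zeros((600,700,3),np.uint8);o[:,:]=cv2.resize(B[100:200,210:327],(700,600),interpolation=cv2.INTER_CUBIC)
o=np.clip(o.astype(float)*1.6,0,255).astype(np.uint8)
cv2.imwrite('pics/g2.png',o[:,:,::-1])"
```

```text
t 3.15 pos [ 0.562  -0.2588  0.1202] rot [179.9493   0.0298  89.8152] F [ 0.2354  0.6153 -0.7524] q [ 0.58    0.6147 -0.362   1.6729  0.2638  0.9014  0.1109] g 9.890187276724864e-05
delta [ 0.0012 -0.0009  0.1094] turn [0.0004 0.0002 0.0001]
[[266.0539 163.8318]]
[[264.9692 149.8087]]
[[264.5352 144.1971]]
[[266.776  168.8248]]
```

View pics/g2.png

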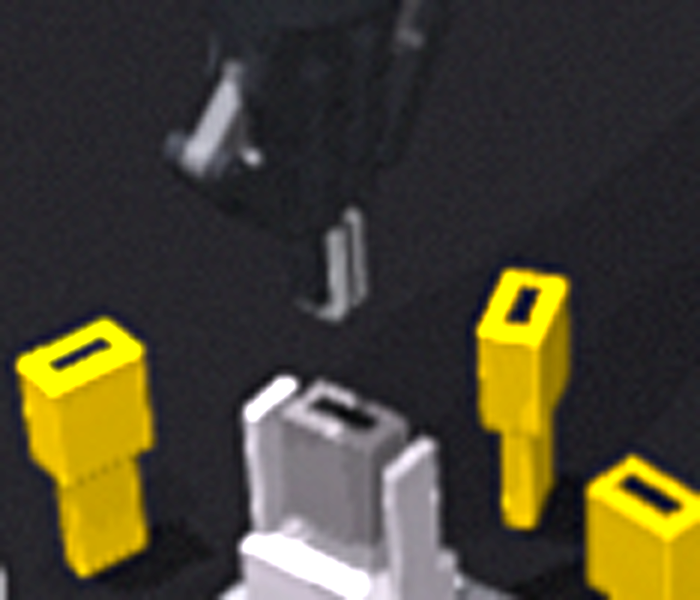

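The shut tips show at about scene (265.8,151.3). The reported pose raised by 33–36 mm projects there, so the sideways position is right and the real z is the reported z plus about 0.035. I'll open, then descend accordingly.

play_rows(deltas=[[0,0,0,0,0,0,0],[0,0,0,0,0,0,0],[0,0,0,0,0,0,0],[0,0,0,0,0,0,0],[0,0,0,0,0,0,0],[0,0,0.05,0,0,0,0],[0,0,0.1,0,0,0,0],[0,0,0.1,0,0,0,0]])

```text
clock: 4.0
position: [0.5601, -0.258, 0.067]
tool_rot: [-3.138, -0.002, 1.568]
force: [0.3, 0.5, 0.2]
grip_width: 0.0852
finger_force: 0.0
```

play_rows(deltas=[[0,0,0.03,0,0,0,0],[0,0,0.06,0,0,0,0],[0,0,0.078,0,0,0,0],[0,0,0.078,0,0,0,0],[0,0,0.078,0,0,0,0]])

```text
clock: 4.5
position: [0.562, -0.2586, 0.0309]
tool_rot: [3.141, -0.0, 1.568]
force: [0.1, 0.3, -0.3]
grip_width: 0.0851
finger_force: 0.0
```

play_rows(deltas=[[0,0,0,0,0,0,1],[0,0,0,0,0,0,1],[0,0,0,0,0,0,1],[0,0,0,0,0,0,1],[0,0,0,0,0,0,1],[0,0,0,0,0,0,1]])

```text
clock: 5.1
position: [0.562, -0.2587, 0.031]
tool_rot: [3.141, 0.0, 1.568]
force: [0.9, -0.1, 5.4]
grip_width: 0.0239
finger_force: 40.1
```

play_rows(deltas=[[0,0,-0.02,0,0,0,1],[0,0,-0.06,0,0,0,1],[0,0,-0.11,0,0,0,1],[0,0,-0.17,0,0,0,1],[0,0,-0.24,0,0,0,1],[0,0,-0.24,0,0,0,1],[0,0,-0.24,0,0,0,1]])

```text
clock: 5.8
position: [0.5619, -0.2588, 0.1514]
tool_rot: [3.141, 0.001, 1.568]
force: [0.5, -0.2, -2.6]
grip_width: 0.0234
finger_force: 39.8
```

```bash
python3 -c "
from h import *
go(.5556,.0299,.15,90.5)
print(.562-.5616)
s=Cam('scene');p=observe()['position']
print(s.proj([p+[0,0,.0535+.0225],p+[0,0,-.019]]))
B=grab_frame('scene')
cv2.imwrite('pics/g3.png',np.clip(cv2.resize(B[80:200,200:340],(700,600),interpolation=cv2.INTER_CUBIC)*1.5,0,255).astype(np.uint8)[:,:,::-1])"
```

```text
t 5.8 pos [ 0.5619 -0.2588  0.1514] rot [179.9494   0.0326  89.8153] F [ 0.5471 -0.1574 -2.6477] q [ 0.5882  0.5784 -0.3734  1.6475  0.2461  0.9613  0.1254] g 0.023364000813308274
delta [ 0.5773 -0.0144  0.0025] turn [ 0.0004  0.0003 -0.0057]
0.00040000000000006697
[[262.7385 120.2545]
 [265.7405 159.1064]]
```

View pics/g3.png

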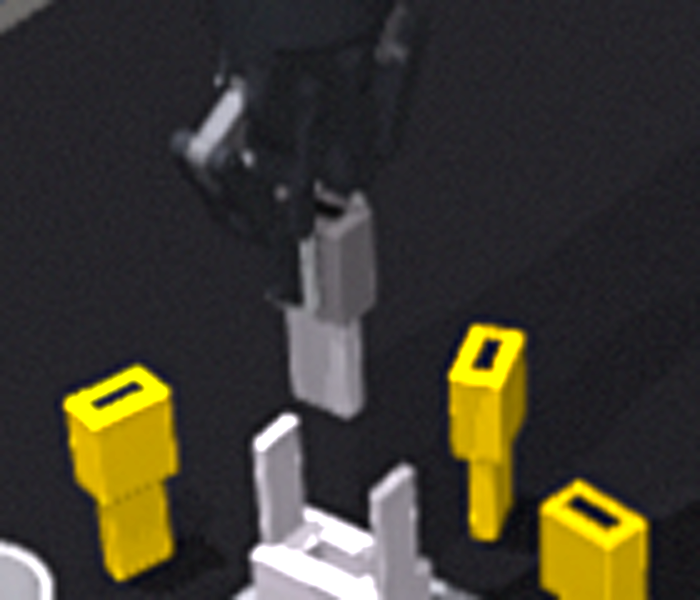

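The key hangs upright in the gripper, with its foot at about scene (265.6,161) against 159 predicted. Next I move over the mouth.

play_rows(deltas=[[0.576,-0.013,0,0,0,-0.006,1],[0.576,-0.013,0,0,0,-0.006,1],[0.576,-0.013,0,0,0,-0.006,1],[0.576,-0.013,0,0,0,-0.006,1],[0.576,-0.013,0,0,0,-0.006,1],[0.576,-0.013,0,0,0,-0.006,1],[0.576,-0.013,0,0,0,-0.006,1],[0.576,-0.013,0,0,0,-0.006,1],[0.576,-0.013,0,0,0,-0.006,1],[0.576,-0.013,0,0,0,-0.006,1]])

```text
clock: 6.85
position: [0.556, 0.028, 0.1502]
tool_rot: [-3.141, 0.0, 1.578]
force: [0.3, 0.4, -1.4]
grip_width: 0.0236
finger_force: 39.8
```

play_rows(deltas=[[0,0,0.05,0,0,0,1],[0,0,0.08,0,0,0,1],[0,0,0.08,0,0,0,1],[0,0,0.08,0,0,0,1],[0,0,0.08,0,0,0,1]])

```text
clock: 7.35
position: [0.5567, 0.0291, 0.1115]
tool_rot: [3.141, -0.0, 1.58]
force: [0.6, 0.5, -0.8]
grip_width: 0.0235
finger_force: 39.7
```

```bash
python3 -c "
from h import *
go(.5556,.0293,.0493,90.5)
s=Cam('scene');p=observe()['position']
print(s.proj([p+[0,0,.0535+.0225],p+[0,0,-.019]]))
B=grab_frame('scene');A=grab_frame('top')
o=np.zeros((600,800,3),np.uint8)
o[:,:500]=cv2.resize(B[150:270,330:430],(500,600),interpolation=cv2.INTER_CUBIC)
o[:300,500:]=cv2.resize(A[240:320,210:290],(300,300))
cv2.imwrite('pics/g4.png',o[:,:,::-1])"
```

```text
t 7.35 pos [0.5567 0.0291 0.1115] rot [179.9383  -0.0051  90.508 ] F [ 0.6469  0.504  -0.7926] q [ 0.1368  0.5452 -0.4079  1.8426  0.2879  0.8109 -0.4092] g 0.023514622588038797
delta [ 0.0003 -0.0024  0.1245] turn [ 0.0005 -0.      0.0001]
[[391.1953 186.0702]
 [386.9788 224.0392]]
```

View pics/g4.png

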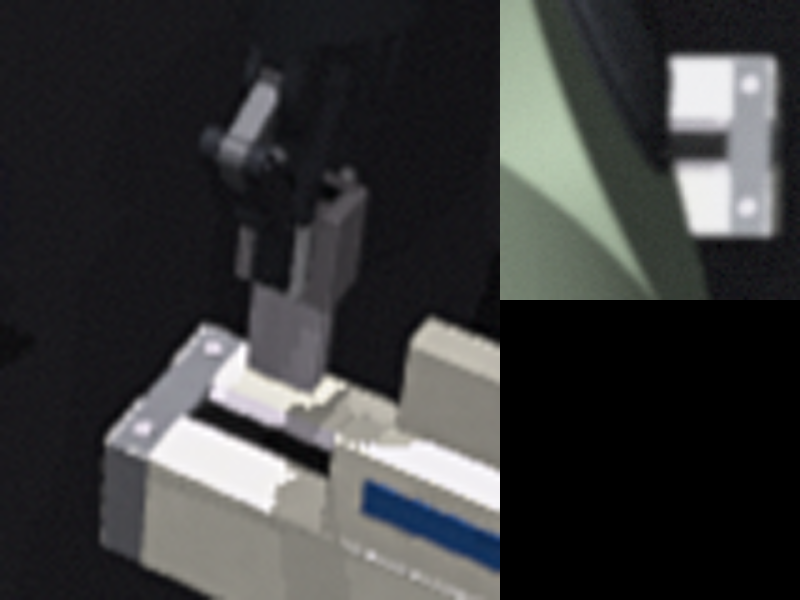

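The key's foot hangs at about scene (388,226), 32 mm over the mouth, as predicted. I correct 1 mm in x and lower it.

play_rows(deltas=[[0.0,-0.0022,0.02,0,0,0,1],[0.0,-0.0022,0.04,0,0,0,1],[0.0,-0.0022,0.06,0,0,0,1],[0.0,-0.0022,0.075,0,0,0,1],[0.0,-0.0022,0.085,0,0,0,1],[0.0,-0.0022,0.092,0,0,0,1],[0.0,-0.0022,0.1,0,0,0,1]])

```text
clock: 8.15
position: [0.5553, 0.0295, 0.0605]
tool_rot: [3.141, -0.0, 1.58]
force: [-0.1, -0.3, -2.1]
grip_width: 0.0236
finger_force: 39.8
```

```bash
python3 -c "
from h import *
go(.5556,.0293,.0493,90.5);print(observe()['moment'])"
```

```text
t 8.15 pos [0.5553 0.0295 0.0605] rot [179.9861  -0.0059  90.5419] F [-0.0896 -0.3133 -2.1467] q [ 0.1119  0.6168 -0.3771  1.878   0.3335  0.7083 -0.4484] g 0.023560360551953256
delta [-0.0003  0.0007  0.0224] turn [ 0.0001 -0.      0.0003]
[ 0.0109  0.0139 -0.0174]
```

play_rows(deltas=[[0,0,0.006,0,0,0,1],[0,0,0.012,0,0,0,1],[0,0,0.016,0,0,0,1],[0,0,0.019,0,0,0,1],[0,0,0.021,0,0,0,1],[0,0,0.022,0,0,0,1],[0,0,0.022,0,0,0,1]])

```text
clock: 8.85
position: [0.5551, 0.0294, 0.0497]
tool_rot: [3.142, -0.0, 1.58]
force: [0.6, 0.5, -1.6]
grip_width: 0.0232
finger_force: 39.8
```

play_rows(deltas=[[0,0,0.002,0,0,0,1],[0,0,0.004,0,0,0,1],[0,0,0.004,0,0,0,1]])

```text
clock: 9.15
position: [0.5559, 0.0294, 0.0488]
tool_rot: [3.14, 0.0, 1.58]
force: [-3.1, -1.4, 17.9]
grip_width: 0.0234
finger_force: 42.3
```

The foot touches the carriage at a reported z of 0.049, which makes the foot 0.030, so the heights agree. I ease off and let go, then rise clear.

play_rows(deltas=[[0,0,-0.002,0,0,0,1],[0,0,-0.002,0,0,0,0],[0,0,-0.002,0,0,0,0],[0,0,-0.002,0,0,0,0],[0,0,-0.002,0,0,0,0],[0,0,-0.002,0,0,0,0],[0,0,-0.002,0,0,0,0]])

```text
clock: 9.85
position: [0.5551, 0.0294, 0.0487]
tool_rot: [-3.142, -0.0, 1.58]
force: [-0.2, -0.4, 0.7]
grip_width: 0.0853
finger_force: 0.0
```

play_rows(deltas=[[0,0,-0.03,0,0,0,0],[0,0,-0.08,0,0,0,0],[0,0,-0.16,0,0,0,0],[0,0,-0.2,0,0,0,0],[0,0,-0.2,0,0,0,0]])

```text
clock: 10.35
position: [0.5567, 0.0296, 0.1526]
tool_rot: [3.136, -0.0, 1.58]
force: [-0.5, -0.2, -0.7]
grip_width: 0.0852
finger_force: 0.0
```

```bash
python3 -c "
from h import *
go(.5555,.030,.144,0.54);go(.5555,.030,.144,180.54)
s=Cam('scene')
B=grab_frame('scene')
print(s.proj([[.5555,.030,.125]]))
o=cv2.resize(B[150:270,330:450],(600,600),interpolation=cv2.INTER_CUBIC)
cv2.imwrite('pics/g5.png',o[:,:,::-1])"
```

```text
t 10.35 pos [0.5567 0.0296 0.1526] rot [179.7001  -0.0168  90.531 ] F [-0.4514 -0.2332 -0.6727] q [ 0.1541  0.4897 -0.4292  1.8118  0.2558  0.8895 -0.3827] g 0.08520126653198798
delta [ 0.0008 -0.0026  0.0173] turn [ 0.0019 -0.0021  0.7499]
t 10.35 pos [0.5567 0.0296 0.1526] rot [179.7001  -0.0168  90.531 ] F [-0.4514 -0.2332 -0.6727] q [ 0.1541  0.4897 -0.4292  1.8118  0.2558  0.8895 -0.3827] g 0.08520126653198798
delta [ 0.0008 -0.0026  0.0173] turn [ 0.0021  0.0019 -0.7501]
[[389.0714 211.3842]]
```

View pics/g5.png

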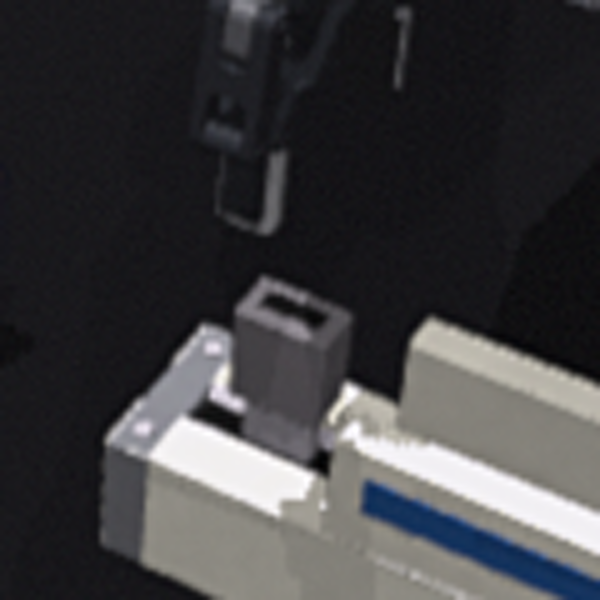

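The key stands upright alone in the mouth, head top at about scene (389,212) as predicted. I turn the gripper a quarter turn.

play_rows(deltas=[[0.0,-0.002,0,0,0,-0.75,0],[0.0,-0.002,0,0,0,-0.75,0],[0.0,-0.002,0,0,0,-0.75,0],[0.0,-0.002,0,0,0,-0.75,0],[0.0,-0.002,0,0,0,-0.75,0],[0.0,-0.002,0,0,0,-0.75,0],[0.0,-0.002,0,0,0,-0.75,0],[0.0,-0.002,0,0,0,-0.75,0],[0.0,-0.002,0,0,0,-0.75,0],[0.0,-0.002,0,0,0,-0.75,0]])

```text
clock: 11.4
position: [0.5537, 0.0293, 0.1484]
tool_rot: [-3.142, -0.001, 3.087]
force: [0.4, -0.3, -0.3]
grip_width: 0.0853
finger_force: 0.0
```

play_rows(deltas=[[0,0,0,0,0,-0.033,0],[0,0,0,0,0,-0.033,0],[0,0,0,0,0,-0.033,0]])

```text
clock: 11.7
position: [0.5539, 0.0293, 0.1484]
tool_rot: [3.141, -0.001, -3.136]
force: [0.0, 0.2, 0.1]
grip_width: 0.0853
finger_force: 0.0
```

```bash
python3 -c "
from h import *
go(.5555,.030,.052,180.54)"
```

```text
t 11.7 pos [0.5539 0.0293 0.1484] rot [ 179.994    -0.0369 -179.7009] F [0.0211 0.2099 0.0958] q [ 0.4117  0.5784 -0.8082  1.8045  0.4974  0.9754  0.9722] g 0.08532036373990223
delta [-0.0034  0.0014  0.1929] turn [ 0.0001 -0.0003 -0.002 ]
```

play_rows(deltas=[[-0.0034,0.0014,0.05,0,0,-0.002,0],[-0.0034,0.0014,0.1,0,0,-0.002,0],[-0.0034,0.0014,0.15,0,0,-0.002,0],[-0.0034,0.0014,0.18,0,0,-0.002,0],[-0.0034,0.0014,0.193,0,0,-0.002,0],[-0.0034,0.0014,0.193,0,0,-0.002,0],[-0.0034,0.0014,0.193,0,0,-0.002,0]])

```text
clock: 12.4
position: [0.5563, 0.0302, 0.053]
tool_rot: [3.142, 0.001, -3.13]
force: [0.1, -0.4, -0.1]
grip_width: 0.0856
finger_force: 0.0
```

```bash
python3 -c "
from h import *
go(.5555,.030,.052,180.54)"
```

```text
t 12.4 pos [0.5563 0.0302 0.053 ] rot [ 179.9955    0.0575 -179.3382] F [ 0.0559 -0.3666 -0.0833] q [ 0.3421  0.7055 -0.718   1.8672  0.6305  0.8093  0.8716] g 0.085566477629508
delta [ 0.0017 -0.0005  0.0021] turn [0.     0.0005 0.001 ]
```

play_rows(deltas=[[0.001,0,0,0,0,0,1],[0.001,0,0,0,0,0,1],[0.001,0,0,0,0,0,1],[0.001,0,0,0,0,0,1],[0.001,0,0,0,0,0,1],[0.001,0,0,0,0,0,1]], newtons=40)

```text
clock: 13.0
position: [0.5556, 0.03, 0.0527]
tool_rot: [-3.141, 0.001, -3.13]
force: [-0.7, -0.8, 6.3]
grip_width: 0.0396
finger_force: 39.9
```

```bash
python3 -c "
from h import *
go(.5548,.10,.052,180.54);print(observe()['moment'])"
```

```text
t 13.0 pos [0.5556 0.03   0.0527] rot [-179.9859    0.0352 -179.3264] F [-0.742  -0.8225  6.3466] q [ 0.3423  0.7053 -0.7177  1.869   0.6311  0.8083  0.871 ] g 0.039598239174280576
delta [-0.0001  0.14    0.0013] turn [-0.0001  0.0003  0.0011]
[-0.1389  0.3131 -0.0434]
```

play_rows(deltas=[[0,0.005,0.0,0,0,0,1],[0,0.013,0.0,0,0,0,1],[0,0.023,0.0,0,0,0,1],[0,0.033,0.0,0,0,0,1],[0,0.038,0.0,0,0,0,1],[0,0.04,0.0,0,0,0,1],[0,0.04,0.0,0,0,0,1]])

```text
clock: 13.7
position: [0.5555, 0.0494, 0.0527]
tool_rot: [-3.14, 0.001, -3.13]
force: [-0.5, -4.0, 6.8]
grip_width: 0.0396
finger_force: 40.2
```

play_rows(deltas=[[0,0.005,0.0,0,0,0,1],[0,0.017,0.0,0,0,0,1],[0,0.033,0.0,0,0,0,1],[0,0.05,0.0,0,0,0,1],[0,0.067,0.0,0,0,0,1],[0,0.083,0.0,0,0,0,1],[0,0.098,0.0,0,0,0,1],[0,0.108,0.0,0,0,0,1],[0,0.11,0.0,0,0,0,1],[0,0.11,0,0,0,0,1]])

```text
clock: 14.7
position: [0.5548, 0.1049, 0.0527]
tool_rot: [-3.141, 0.001, -3.13]
force: [0.4, -2.9, 6.5]
grip_width: 0.0396
finger_force: 40.4
```

```bash
python3 -c "
from h import *
go(.5546,.14,.0527,180.54);print(observe()['moment'])"
```

```text
t 14.7 pos [0.5548 0.1049 0.0527] rot [-179.9701    0.0422 -179.3228] F [ 0.3859 -2.9019  6.4935] q [ 0.2049  0.715  -0.7155  1.8474  0.6301  0.8199  0.7453] g 0.039596721573780747
delta [-0.0005  0.0703 -0.0001] turn [-0.0002  0.0004  0.0011]
[-0.5411  0.099  -0.0119]
```

play_rows(deltas=[[0,0.004,0.0,0,0,0,1],[0,0.01,0.0,0,0,0,1],[0,0.016,0.0,0,0,0,1],[0,0.016,0.0,0,0,0,1]])

```text
clock: 15.1
position: [0.5548, 0.1126, 0.0527]
tool_rot: [-3.141, 0.001, -3.13]
force: [0.6, -2.9, 7.0]
grip_width: 0.0394
finger_force: 40.4
```

play_rows(deltas=[[0,0.004,0.0,0,0,0,1],[0,0.008,0.0,0,0,0,1],[0,0.008,0.0,0,0,0,1]])

```text
clock: 15.4
position: [0.5547, 0.1164, 0.0526]
tool_rot: [-3.14, 0.001, -3.13]
force: [0.3, -4.4, 6.5]
grip_width: 0.0397
finger_force: 40.5
```

play_rows(deltas=[[0,0.004,0.0,0,0,0,1],[0,0.008,0.0,0,0,0,1],[0,0.008,0.0,0,0,0,1]])

```text
clock: 15.7
position: [0.5547, 0.1204, 0.0526]
tool_rot: [-3.141, 0.001, -3.13]
force: [0.4, -2.6, 7.0]
grip_width: 0.0396
finger_force: 40.4
```

play_rows(deltas=[[0,0.004,0.0,0,0,0,1],[0,0.008,0.0,0,0,0,1],[0,0.008,0.0,0,0,0,1]])

```text
clock: 16.0
position: [0.5546, 0.1244, 0.0526]
tool_rot: [-3.141, 0.001, -3.13]
force: [0.1, -3.7, 6.3]
grip_width: 0.0397
finger_force: 40.4
```

play_rows(deltas=[[0,0.004,0.0,0,0,0,1],[0,0.008,0.0,0,0,0,1],[0,0.008,0.0,0,0,0,1]])

```text
clock: 16.3
position: [0.5545, 0.1284, 0.0526]
tool_rot: [-3.141, 0.001, -3.13]
force: [1.1, -3.6, 6.1]
grip_width: 0.0395
finger_force: 40.4
```

play_rows(deltas=[[0,0.004,0.0,0,0,0,1],[0,0.008,0.0,0,0,0,1],[0,0.008,0.0,0,0,0,1]])

```text
clock: 16.6
position: [0.5545, 0.1324, 0.0526]
tool_rot: [-3.141, 0.001, -3.13]
force: [0.0, -3.9, 6.4]
grip_width: 0.0396
finger_force: 40.4
```

play_rows(deltas=[[0,0.004,0.0,0,0,0,1],[0,0.008,0.0,0,0,0,1],[0,0.008,0.0,0,0,0,1]])

```text
clock: 16.9
position: [0.5544, 0.1365, 0.0526]
tool_rot: [-3.141, 0.001, -3.13]
force: [-0.1, -2.8, 5.7]
grip_width: 0.0395
finger_force: 40.3
```

play_rows(deltas=[[0,0.004,0.0,0,0,0,1],[0,0.008,0.0,0,0,0,1],[0,0.008,0.0,0,0,0,1]])

```text
clock: 17.2
position: [0.5542, 0.1408, 0.0524]
tool_rot: [-3.141, 0.0, -3.13]
force: [1.2, -2.9, 5.0]
grip_width: 0.0396
finger_force: 40.1
```

play_rows(deltas=[[0,0.003,0.0,0,0,0,1],[0,0.006,0.0,0,0,0,1],[0,0.006,0.0,0,0,0,1]])

```text
clock: 17.5
position: [0.5537, 0.1447, 0.0521]
tool_rot: [3.141, -0.0, -3.129]
force: [-0.0, 0.1, -1.5]
grip_width: 0.0392
finger_force: 40.6
```

```bash
python3 -c "
from h import *
go(.5546,.15,.0527,180.54);print(observe()['moment'])"
```

```text
t 17.5 pos [0.5537 0.1447 0.0521] rot [ 179.9586   -0.0205 -179.2844] F [-0.0098  0.0791 -1.5424] q [ 0.1334  0.7257 -0.7143  1.8265  0.6286  0.8304  0.6853] g 0.03924357669283178
delta [-0.002   0.0105 -0.0013] turn [ 0.0003 -0.0002  0.0015]
[ 0.0227 -0.0361  0.0462]
```

The support force has vanished (-1.5 N, the key's own weight), so the foot is over the groove. I stop the slide and lower straight down.

play_rows(deltas=[[0,0,0.003,0,0,0,1],[0,0,0.006,0,0,0,1],[0,0,0.01,0,0,0,1],[0,0,0.01,0,0,0,1]])

```text
clock: 17.9
position: [0.5537, 0.144, 0.0468]
tool_rot: [-3.142, -0.001, -3.13]
force: [0.3, 0.2, -1.4]
grip_width: 0.0395
finger_force: 40.6
```

play_rows(deltas=[[0,0,0.004,0,0,0,1],[0,0,0.008,0,0,0,1],[0,0,0.012,0,0,0,1],[0,0,0.014,0,0,0,1],[0,0,0.0145,0,0,0,1],[0,0,0.0145,0,0,0,1]])

```text
clock: 18.5
position: [0.5539, 0.1441, 0.0399]
tool_rot: [3.142, -0.0, -3.13]
force: [0.3, -0.1, -2.1]
grip_width: 0.0397
finger_force: 40.6
```

play_rows(deltas=[[0,0,0.001,0,0,0,1],[0,0,0.002,0,0,0,1],[0,0,0.0025,0,0,0,1],[0,0,0.0025,0,0,0,1]])

```text
clock: 18.9
position: [0.554, 0.1441, 0.0387]
tool_rot: [3.142, 0.0, -3.13]
force: [-0.8, 0.6, -1.5]
grip_width: 0.0395
finger_force: 40.7
```

play_rows(deltas=[[0,0,0.001,0,0,0,1],[0,0,0.0015,0,0,0,1],[0,0,0.0015,0,0,0,1]])

```text
clock: 19.2
position: [0.5542, 0.1441, 0.0386]
tool_rot: [-3.141, 0.001, -3.13]
force: [-3.3, -2.0, 13.4]
grip_width: 0.0395
finger_force: 42.5
```

The foot touches bottom at 0.0386, 14 mm below the sliding height, so the key is fully down. I release and rise clear.

play_rows(deltas=[[0,0,-0.0015,0,0,0,1],[0,0,-0.0015,0,0,0,0],[0,0,-0.0015,0,0,0,0],[0,0,-0.0015,0,0,0,0],[0,0,-0.0015,0,0,0,0],[0,0,-0.0015,0,0,0,0],[0,0,-0.0015,0,0,0,0]])

```text
clock: 19.9
position: [0.554, 0.144, 0.0387]
tool_rot: [3.142, -0.0, -3.13]
force: [0.2, 0.3, -0.0]
grip_width: 0.0856
finger_force: 0.0
```

play_rows(deltas=[[0,0,-0.02,0,0,0,0],[0,0,-0.06,0,0,0,0],[0,0,-0.12,0,0,0,0],[0,0,-0.2,0,0,0,0],[0,0,-0.28,0,0,0,0],[0,0,-0.3,0,0,0,0],[0,0,-0.3,0,0,0,0]])

```text
clock: 20.6
position: [0.5547, 0.1443, 0.1907]
tool_rot: [3.141, 0.003, -3.13]
force: [-0.4, -0.5, -1.3]
grip_width: 0.0858
finger_force: 0.0
```

```bash
python3 -c "
from h import *
s=Cam('scene')
B=grab_frame('scene')
print(observe()['position'],s.proj([[.5542,.1441,.111],[.5542,.1441,.125]]))
o=cv2.resize(B[190:310,340:480],(700,600),interpolation=cv2.INTER_CUBIC)
cv2.imwrite('pics/g6.png',o[:,:,::-1])"
```

```text
[0.554  0.1439 0.1891] [[443.4684 239.6395]
 [444.6037 234.1772]]
```

View pics/g6.png

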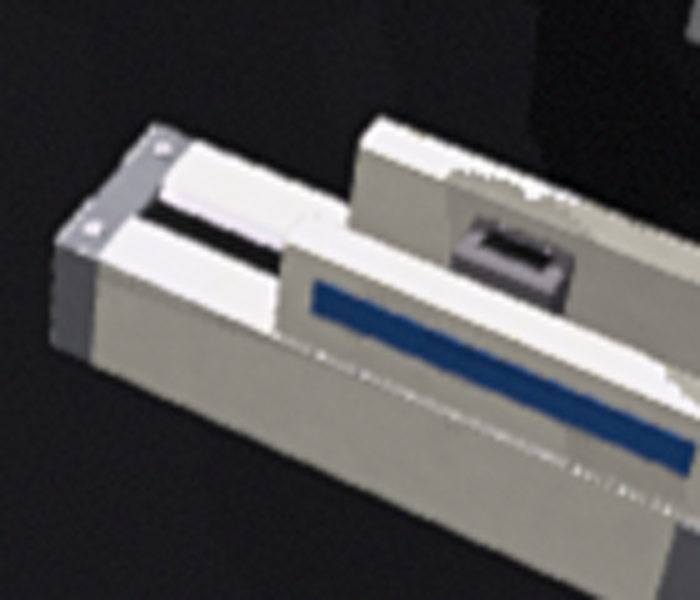

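The key stands upright between the rails. Its head top is at about scene (443,239), which matches (443.5,239.6) for fully down at 111 mm, and the gripper is clear.

```bash
python3 -c "
from workcell import *
print(job_done())"
```

```text
the job is handed in; nothing more can be done
None
```

The key stands fully down in the carriage's groove with the gripper clear. I felt no sign of the carriage being shoved, and the job was handed in at about 21 s. On the first try the fingers closed on top of the key's head (10 N), because the reported tool height read about 35 mm low.

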